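Wind the sample lift up with its loose crank

TASK

Take the T-handled crank out of its wooden holder and wind the beaker platform of the sample lift up until its red pointer is level with the green mark. The crank's square end fits a hidden, spring-loaded square socket deep in the blue tower's well: feel for it with light pressure (never forcing it with more than 40 N), push it in and keep it pushed in while turning clockwise. Then let go and leave the crank standing in the well, without handling the platform or its beaker and without disturbing the other things.

Things in the scene. Friction and masses are not known exactly. Their poses are not given: they have to be found in the camera images.
- crank_grip (a point): centre of the crank's red T-bar, the part to hold: bar 100 mm long (this point's x), 14 mm thick (y), 22 mm tall (z up). Below it a 18 mm neck, then a 40 mm wide collar whose top is 29 mm and underside 37 mm below this point; the lower end is 97 mm below. At the start the crank stands upright in the wooden holder, collar on its top; lift it straight out.
- crank_tip (a point): centre of the flat lower end face of the crank. The lowest 24 mm are a square of 18 mm (sides parallel to the T-bar's x and y), above it the shank is round, 26 mm. z points up along the crank.
- crank: the whole loose crank, about 0.22 kg, 108 mm tall; origin at the centre of its lower end face, z up along it, x along the T-bar.
- holder: fixed wooden block, 66 x 66 mm, 66 mm tall, with a 28 mm upright hole through its middle that holds the crank; origin at the centre of its underside.
- lift: fixed sample lift: grey base 140 (x) x 270 (y) x 20 mm, origin at the centre of its underside, with a blue drive tower (70 x 70 mm, top at 100 mm) at y = -70 mm and the platform at y = +65 mm; the scale post (top at 138 mm) stands at x = +54 mm, y = 0.
- well (a point): centre of the mouth of the round well in the blue tower's top (100 mm above the bench), z up. The bore is upright, 27.2 mm wide, 30 mm deep down to the steel spindle face, with a 3 mm chamfer at the mouth.
- pointer (a point): tip of the red pointer carried by the platform, beside the scale post; 5 to 15 mm below the green mark at the start.
- mark (a point): middle of the green mark (5 mm tall) on the scale post; fixed to the lift, 114 mm above the bench.
- platform: the moving platform: aluminium disc, 100 mm wide, with a small glass beaker in a rubber ring; origin at the centre of the disc's top. Not to be touched. With the crank pushed in 4 mm or more, turning clockwise from above raises it 10 mm per radian against about 0.16 N m; it stays where it is left.
- dropper: bystander: brown dropper bottle with a red cap, 37 mm wide, 96 mm tall
- white_dropper: bystander: white dropper bottle with a black cap, 37 mm wide, 96 mm tall
- tape: bystander: roll of tape, 68 mm wide, 18 mm tall
- tall_beaker: bystander: empty glass beaker, 59 mm wide, 71 mm tall, behind the holder
- strips: bystander: yellow test strip pack, 72 x 18 x 9 mm
- stopper: bystander: red-brown stopper, 25 mm wide, 24 mm tall
- kitchen_timer: bystander: cream dial timer, 68 mm wide, 48 mm tall
- socket (a point): centre of the spindle's steel face, 30 mm below the well's mouth, z up. In it is a square socket, 19.4 mm wide: the crank's 18 mm square enters only within about 4 degrees of one of four yaws, which differ each time and are not told (this point does not turn with them). A crank that does not fit meets the hard rim.
- plunger (a point): centre of the top of the sprung plunger at rest, which fills the socket flush with the spindle face (a fixed point). A fitting crank pushes the plunger down 12 mm to a stop: 5 N at first, 8 N at the stop, damped (60 N s/m). The crank's weight alone does not push it in; it lifts the crank out again when let go.
Things that resemble listed ones, but are neither listed nor needed, are in the scene too. What is meant by the crank is not yellow, and is the smaller of those in its own colour.

How it is judged (in metres and radians):
On the way, in this order (a step that is already met when the one before it is completed fails the run):
1. the crank's square end is pushed into the hidden socket (its tip at least 34 mm below the well's mouth) (z of crank_tip in the frame of well below -0.034 m and horizontal distance between crank_tip and well below 0.003 m), for 0.2 s.
2. with the crank still in the socket, the pointer is wound to the green mark (within 2.5 mm) (z of crank_tip in the frame of well below -0.0335 m and z of pointer in the frame of mark between -0.0025 and 0.0025 m), for 0.1 s.
At the end, for the whole second after the job is handed in: the pointer is within 2.5 mm of the green mark's middle, and the crank stands upright (within 0.15 rad) and at rest in the tower's well, its tip at least 20 mm below the mouth, released (z of pointer in the frame of mark between -0.0025 and 0.0025 m and z of crank_tip in the frame of well below -0.02 m and horizontal distance between crank_tip and well below 0.004 m and angle between crank_grip's own z axis and vertical below 0.15 rad and linear speed of crank below 0.02 m/s); the robot touches nothing.
It fails at once if the crank is forced against the lift with more than 40 N (contact force between crank and lift above 40 N).
It fails at once if the robot handles the platform or its beaker (contact force between any of the fingers, the arm, crank and platform above 1 N).
It fails at once if a bystander is moved more than 20 mm (distance of any of dropper, white_dropper, tape, tall_beaker, strips, stopper, kitchen_timer from where it was at the start of the episode above 0.02 m).
It also fails if it takes over 61 s, if anything falls off the work surface, if the arm or the gripper's body presses on something with over 40 N, if the wrist force passes 120 N, or if a joint passes its speed limit or range.

ROBOT

A 6-joint arm with a two-finger parallel gripper is mounted at the origin on a cart in front of the work surface, level with it; the furniture and walls round the work are solid. World frame = base frame: x ahead of the robot, y to its left, z up, the work surface at z = 0. Lengths are in m, angles in degrees, forces in N, time in s.
With the tool pointing down it reaches from about 0.35 to 0.875 m from the base axis. Payload 4.2 kg.
Tool frame: the origin (TCP) lies between the finger pads; the fingertips stand 11 mm ahead of it and the grasp point (between the pads) lies 8 mm behind it; z points along the fingers, y is the direction in which the jaws open and shut (so a half turn about z gives the same grasp; the last joint's range is limited). The gripper opens to 87 mm and grips with 3 to 60 N. Pads are 19 mm wide; open, the fingers measure 117 mm over their backs; the gripper's body (75 mm by 190 mm) begins 51 mm behind the grasp point.
Start: joints at [-55.141, 22.042, 0.453, 0, -68.411, -14.817], TCP at [0.214, -0.587, 0.234] pointing down, gripper open.
Joint ranges: [-179.83, 179.83], [-69.29, 118.12], [-61.27, 80.66], [-181.25, 117.63], [-171.15, -9.14], [-177.46, 177.46]. Speed limits (degrees/s): [159.86, 159.86, 180, 180, 180, 180].

INTERFACE

Orientations are given as a 3x3 rotation matrix whose columns are the frame's x, y, z axes.
In Python, from station import sense, capture, get_calibration, finish_job, search_frame, cut_out gives the robot as it stands.
- The arm moves only by the tool arm_command, never from a script. Its argument "rows" is a list of rows, each an object with "fingers": the opening in per cent of the stroke, from 0 (shut) to 100 (fully open); "travel": the shift along the tool's x, y, z in cm, a list of three; "roll": the turn about the tool's z in degrees. A call has 1 to 10 rows; each row is the pose to reach, as a shift and turn from the pose commanded when the call began, along the tool's axes at that moment; what a row does not reach only later rows make up. A row lasts 1/10 s, in which the tool goes at most 50 mm and 8.59 degrees, less where a joint would pass 70% of its speed; a pose out of reach is approached as far as the arm can. A call with a gripper value outside its range is refused whole. The fingers move at their own pace and stop on an object; the grip force is fixed at half the most. Time passes only in rows, so rows that repeat a pose let the fingers close. It gives the time, the measured TCP pose, the force and the opening at its end, in the units of the state.
- sense(): the state, without advancing time (a new reading comes with each control period).
- capture(name): name is "scene" or "side" or "wrist"; returns (picture, depth): 384x512x3 uint8, red, green, blue; 384x512 float32, m along the optical axis (not along the pixel's ray), 0 where there is no reading.
- get_calibration(name): a dict with "fov_y" (degrees; the focal length in pixels is half the picture's height over the tangent of half this angle, whatever the lens; pixels are square), "cx", "cy" (the principal point, pixels), "origin" and "attitude" of the camera in the world; the wrist camera has in their place "mount" (4x4, takes a point from camera to tool coordinates, whose origin is the TCP and whose axes are the flange's). Camera axes: x right, y down, z forward; pixel columns grow to the right and rows downward; lengths in m; the calibration is good to about 2 mm. A picture is of the moment at which its call begins: read the wrist's pose just before it. get_calibration takes no time and is no camera call.
- finish_job(): hands the job in, once; it reports no verdict.
Trained networks look in the newest picture that a camera, given by its name, has taken for a name from the list of things; names that differ only in an ending like _2 or _b are one class to them, and where a whole thing is asked for, a point or a joint stands for the part that bears it (a point fixed in the world has none). Each returns a list of dicts, best first, with "p" (0 to 1); they miss things now and then, are a little off and sometimes report something else, mostly with a low value. They report only what shows in the picture. A call takes as long as a camera call. They do not tell look-alikes from the thing itself.
- search_frame(camera, label): "position" ([x, y, z] in m, in world coordinates, good to about 4 mm: the middle of the surface that is visible of it).
- cut_out(camera, label): "mask" (384x512 bool, what is visible of it).
The state is a dict: "time_s": time; "joints": joint angles; "joint_velocities": joint speeds; "effort": joint torques, N m; "tcp_pos": TCP position; "ee_rot": TCP orientation; "wrist_force": force on the tool from outside, world axes, zero at the start; "moment": the same for the moment, N m; "gripper_width": opening from 0.0 (shut) to 1.0 (fully open).
Only numpy, scipy, OpenCV 4.12 (cv2) and the standard library are available. Lean on these libraries where they do the work, as an engineer would, in place of code of your own. Each camera call takes 0.05 s, during which the arm holds its last target. There are 200 camera calls.

## Working session

There is one attempt and no reset: what is moved stays moved. The work goes in short steps, Python scripts to look and compute and a tool call to move; the robot and the scene stay as the last step left them, time stands still between calls to the robot, and variables do not carry over. Pictures are saved under pics/ and viewed, about 8 in all and at most 12, crops included, and the job is handed in when it is done.

Besides the shell and the picture viewer there is one more tool, called after "Request:" in YAML: its name, and indented under it one key for each argument. arm_command: Moves the arm, as the interface text tells. Its arguments: {"type":"object","properties":{"rows":{"type":"array","items":{"type":"object","properties":{"fingers":{"type":"number"},"travel":{"type":"array","items":{"type":"number"}},"roll":{"type":"number"}}}}},"required":["rows"]}

```bash
mkdir -p pics; ls; cat > h.py <<'E'
import numpy as np, cv2
from station import *
def cal(n):
    c=get_calibration(n); f=192/np.tan(np.radians(c["fov_y"])/2)
    if "mount" in c:
        s=sense(); T=np.eye(4);T[:3,:3]=s["ee_rot"];T[:3,3]=s["tcp_pos"]; M=T@np.array(c["mount"]);R,o=M[:3,:3],M[:3,3]
    else: R,o=np.array(c["attitude"]),np.array(c["origin"])
    return f,c["cx"],c["cy"],R,o
def cloud(n,d):
    f,cx,cy,R,o=cal(n); v,u=np.mgrid[:384,:512]
    return np.stack([(u-cx)/f*d,(v-cy)/f*d,d],-1)@R.T+o
def snap(n,name):
    c=cal(n); p,d=capture(n); cv2.imwrite(f"pics/{name}.png",p[...,::-1]); np.savez(f"{name}.npz",p=p,d=d,X=0)
    return p,d
E
python3 - <<'E'
from h import *
print(sense())
for n in("scene","side"):
    print(get_calibration(n))
    p,d=snap(n,n); P=cloud(n,d); np.save(n+"_X.npy",P)
    for l in("crank_grip","crank","holder","lift","well","pointer","mark"):
        print(n,l,[(np.round(r["position"],3).tolist(),round(r["p"],2)) for r in search_frame(n,l)])
a=cv2.imread("pics/scene.png");b=cv2.imread("pics/side.png")
cv2.imwrite("pics/both.png",cv2.resize(np.vstack([a,b]),(400,600)) )
E
```

```text
pics
{'time_s': 0.0, 'joints': array([-5.51401016e+01,  2.20904706e+01,  3.78712965e-01, -2.91430859e-02,
       -6.84116903e+01, -1.48157610e+01]), 'joint_velocities': array([-0.11665322,  0.14030109,  0.13018216,  0.01829439,  0.03642229,
        0.02764479]), 'effort': array([ 1.05231728e-03, -3.90664601e+01,  1.87409109e+01,  4.21974286e+00,
        1.11695181e-02, -1.83829734e-04]), 'tcp_pos': array([ 0.21402056, -0.58658478,  0.23245497]), 'ee_rot': array([[-9.39493131e-01, -3.42566702e-01, -8.43376787e-04],
       [-3.42567727e-01,  9.39490925e-01,  2.03823404e-03],
       [ 9.41137246e-05,  2.20382055e-03, -9.99997567e-01]]), 'wrist_force': array([ 0.66611584, -0.35856445, -0.03729861]), 'moment': array([ 0.00479131, -0.04308058,  0.01060896]), 'gripper_width': 0.9990491573559119}
{'fov_y': 45.87643245248878, 'cx': 258.323374882352, 'cy': 195.14075906097182, 'origin': array([-0.54108693, -0.59009462,  1.44520252]), 'attitude': array([[ 0.45485723, -0.66526102,  0.592058  ],
       [-0.89050162, -0.34765119,  0.29350555],
       [ 0.01057187, -0.66073173, -0.75054767]])}
scene
[... 712 characters left out ...]
       [-0.01918643, -0.91964106, -0.39229098]])}
side crank_grip [([0.6, -0.594, 0.092], 0.9), ([0.427, -0.605, 0.115], 0.69), ([0.475, -0.208, 0.103], 0.68)]
side crank [([0.428, -0.609, 0.113], 0.97), ([0.602, -0.596, 0.09], 0.9), ([0.471, -0.204, 0.101], 0.54), ([0.506, 0.108, 0.056], 0.25)]
side holder [([0.47, -0.233, 0.037], 0.92), ([0.504, 0.106, 0.054], 0.3), ([0.472, -0.205, 0.104], 0.22)]
side lift [([0.507, 0.108, 0.056], 0.75), ([0.622, -0.178, 0.048], 0.67)]
side well [([0.502, 0.107, 0.053], 0.71)]
side pointer [([0.517, 0.215, 0.111], 0.84), ([0.505, 0.111, 0.057], 0.17), ([0.473, -0.206, 0.103], 0.16)]
side mark [([0.503, 0.108, 0.052], 0.71), ([0.478, -0.207, 0.101], 0.22)]
```

View pics/scene.png

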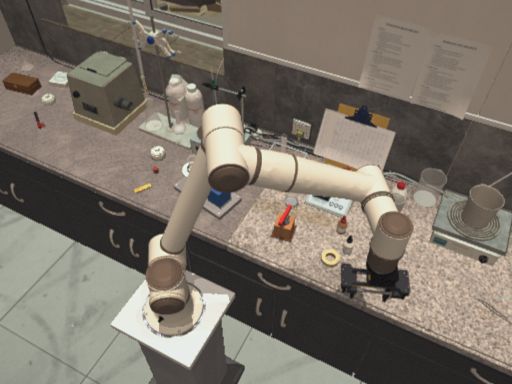

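View pics/side.png

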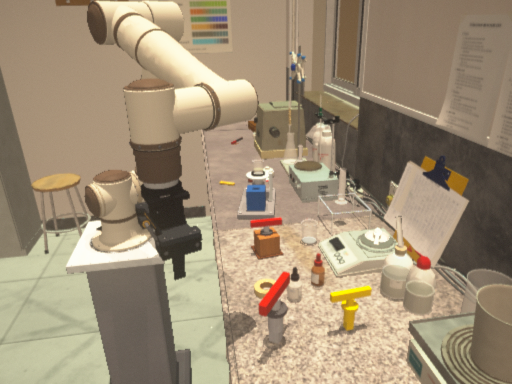

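Candidates for the crank: the red T in the holder at side (265,223), the free-standing red T at (275,295), and the yellow T at (350,300). The holder one fits the description (red, apparently smaller). I'll measure the bars and check an enlarged crop.

```bash
python3 - <<'E'
from h import *
z=np.load("side.npz");P=np.load("side_X.npy");p=z["p"].astype(int)
red=(p[...,0]>150)&(p[...,1]<70)&(p[...,2]<70)&(z["d"]>0)
n,L,st,ce=cv2.connectedComponentsWithStats(red.astype(np.uint8))
for i in range(1,n):
    if st[i,4]>40:
        Q=P[L==i]; q=Q[:,:2]-Q[:,:2].mean(0);u,s,v=np.linalg.svd(q,full_matrices=False);t=q@v[0]
        print(ce[i],st[i,4],Q.mean(0).round(3),"len",np.ptp(np.percentile(t,[1,99])).round(3),"ang",np.degrees(np.arctan2(v[0][1],v[0][0])).round(1),"z",np.percentile(Q[:,2],[2,98]).round(3))
c=cv2.imread("pics/side.png")
cv2.imwrite("pics/crop.png",cv2.resize(c[145:355,205:390],None,fx=2.8,fy=2.8,interpolation=cv2.INTER_CUBIC))
print(get_calibration("wrist"))
for cam in("scene","side"):
    for l in("dropper","white_dropper","tape","tall_beaker","strips","stopper","kitchen_timer","platform"):
        print(cam,l,[(np.round(r["position"],3).tolist(),round(r["p"],2)) for r in search_frame(cam,l)][:2])
E
```

```text
[265.35714286 222.07142857] 182 [ 0.474 -0.202  0.106] len 0.091 ang -174.3 z [0.097 0.114]
[423.65       262.18333333] 120 [ 0.8   -0.557  0.138] len 0.03 ang -60.6 z [0.126 0.147]
[272.26933333 293.496     ] 375 [ 0.419 -0.609  0.141] len 0.126 ang -125.6 z [0.123 0.145]
{'fov_y': 65.64338712198702, 'cx': 257.11100128698035, 'cy': 196.86804044841546, 'mount': array([[ 6.07899439e-04, -9.69396587e-01, -2.45499261e-01,
         6.62237295e-02],
       [ 9.99999741e-01,  6.83725654e-04, -2.23634213e-04,
         1.01674179e-03],
       [ 3.84644385e-04, -2.45499061e-01,  9.69396752e-01,
        -1.51074264e-01],
       [ 0.00000000e+00,  0.00000000e+00,  0.00000000e+00,
         1.00000000e+00]])}
scene dropper [([0.574, -0.404, 0.05], 0.6)]
scene white_dropper [([0.493, -0.452, 0.044], 0.61)]
scene tape [([0.431, -0.413, 0.02], 0.48), ([0.47, -0.205, 0.111], 0.4)]
scene tall_beaker [([0.607, -0.171, 0.033], 0.65)]
scene strips [([0.401, 0.428, 0.009], 0.52)]
scene stopper [([0.466, -0.202, 0.11], 0.51)]
scene kitchen_timer [([0.592, 0.482, 0.034], 0.7)]
scene platform [([0.504, 0.254, 0.115], 0.66)]
side dropper [([0.58, -0.408, 0.042], 0.92)]
side white_dropper [([0.504, -0.463, 0.042], 0.81)]
side tape [([0.427, -0.399, 0.013], 0.81)]
side tall_beaker [([0.623, -0.181, 0.045], 0.81)]
side strips [([0.402, 0.424, 0.01], 0.61)]
side stopper []
side kitchen_timer [([0.616, 0.482, 0.038], 0.43), ([0.503, 0.111, 0.054], 0.38)]
side platform [([0.5, 0.109, 0.052], 0.65), ([0.518, 0.22, 0.116], 0.62)]
```

View pics/crop.png

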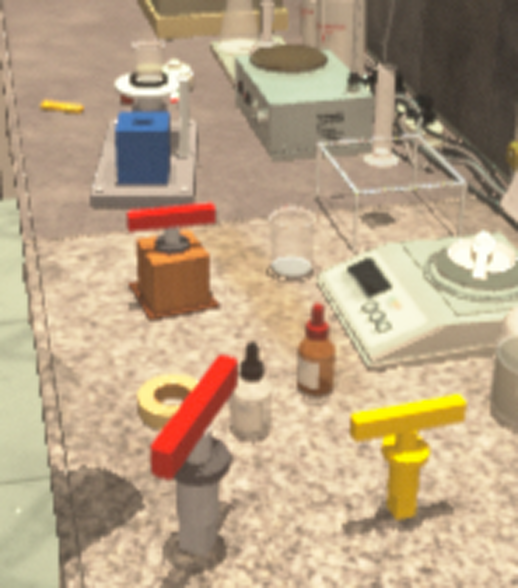

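The enlarged crop confirms it. The holder crank at side (265,222) is red with a bar of about 0.1 m. The free red one at (272,293) measures 0.126 m or more, and the third is yellow. Next I move above the holder, turning the wrist to the half-turn that leaves the most clockwise range.

Request:
arm_command:
  rows:
    - {"fingers": 100,"travel": [-4,3,-3],"roll": -8}
    - {"fingers": 100,"travel": [-8,6,-6],"roll": -16}
    - {"fingers": 100,"travel": [-12,9,-7],"roll": -24}
    - {"fingers": 100,"travel": [-16,12,-7],"roll": -32}
    - {"fingers": 100,"travel": [-20,15,-7],"roll": -40}
    - {"fingers": 100,"travel": [-24,18,-7],"roll": -48}
    - {"fingers": 100,"travel": [-28,21,-7],"roll": -56}
    - {"fingers": 100,"travel": [-32,24,-7],"roll": -64}
    - {"fingers": 100,"travel": [-36,26.5,-7],"roll": -72}
    - {"fingers": 100,"travel": [-37.6,27.3,-7],"roll": -80}

```text
time_s: 2.6
tcp_pos: [0.4752, -0.1991, 0.304]
ee_rot: [[0.183, -0.983, 0.001], [-0.983, -0.183, 0.0], [0.0, -0.001, -1.0]]
wrist_force: [-0.0, -1.2, 0.1]
gripper_width: 1.001
```

Request:
arm_command:
  rows:
    - {"fingers": 100,"travel": [0,0,0],"roll": -8}
    - {"fingers": 100,"travel": [0,0,0],"roll": -16}
    - {"fingers": 100,"travel": [0,0,0],"roll": -24}
    - {"fingers": 100,"travel": [0,0,0],"roll": -32}
    - {"fingers": 100,"travel": [0,0,0],"roll": -40}
    - {"fingers": 100,"travel": [0,0,0],"roll": -48}
    - {"fingers": 100,"travel": [0,0,0],"roll": -56}
    - {"fingers": 100,"travel": [0,0,0],"roll": -64}
    - {"fingers": 100,"travel": [0,0,0],"roll": -72}
    - {"fingers": 100,"travel": [0,0,0],"roll": -85.7}

```text
time_s: 3.6
tcp_pos: [0.4738, -0.2018, 0.3037]
ee_rot: [[1.0, 0.017, 0.0], [0.017, -1.0, -0.0], [0.0, 0.0, -1.0]]
wrist_force: [0.2, 0.9, -0.0]
gripper_width: 1.001
```

```bash
cat >> h.py <<'E'
def reds(P,p,d,zmin=0.06,minpx=40):
    p=p.astype(int);red=(p[...,0]>110)&(p[...,1]<0.45*p[...,0])&(p[...,2]<0.45*p[...,0])&(d>0)&(P[...,2]>zmin)
    n,L,st,ce=cv2.connectedComponentsWithStats(red.astype(np.uint8))
    for i in range(1,n):
        if st[i,4]>minpx:
            Q=P[L==i];Q=Q[Q[:,2]>np.percentile(Q[:,2],90)-.006];(c,s,a)=cv2.minAreaRect((Q[:,:2]*1e4).astype(np.float32))
            q=Q[:,:2]-Q[:,:2].mean(0);v=np.linalg.svd(q,full_matrices=False)[2][0]
            print(ce[i].round(),st[i,4],"mean",Q.mean(0).round(4),"rect",np.round(np.array(c)/1e4,4),np.round(np.array(s)/1e4,4),"ang",np.degrees(np.arctan2(v[1],v[0])).round(1),"ztop",np.percentile(Q[:,2],90).round(4))
def st():
    s=sense();R=np.array(s["ee_rot"]);print("t",round(s["time_s"],2),"tcp",s["tcp_pos"].round(4),"yawy",np.degrees(np.arctan2(R[1,1],R[0,1])).round(2),"x",R[:,0].round(4),"y",R[:,1].round(4),"F",s["wrist_force"].round(1),"j6",s["joints"][5].round(1),"w",round(s["gripper_width"],3));return s
E
python3 - <<'E'
from h import *
st();p,d=snap("wrist","w1");P=cloud("wrist",d);np.save("w1_X.npy",P);reds(P,p,d,minpx=150)
E
```

```text
t 3.6 tcp [ 0.4738 -0.2018  0.3037] yawy -89.02 x [9.999e-01 1.710e-02 2.000e-04] y [ 0.0171 -0.9999  0.    ] F [ 0.2  0.9 -0. ] j6 96.0 w 1.001
[254. 174.] 841 mean [ 0.4809 -0.1973  0.1136] rect [ 0.4779 -0.1976] [0.0981 0.0127] ang -178.9 ztop 0.1145
```

View pics/w1.png

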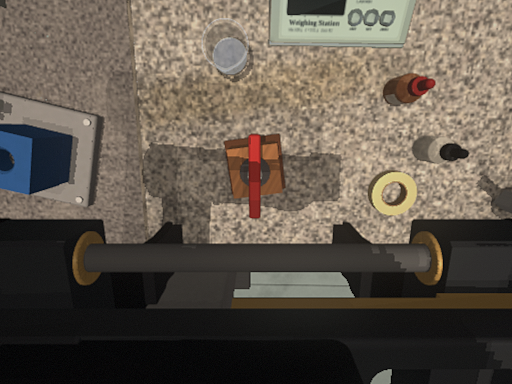

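The picture shows the crank bar running from (255,137) to (255,216) over the holder, with the bystanders clear of it. The bar reads 98 mm long with its top at 114 mm, both as expected. I go down and grip.

Request:
arm_command:
  rows:
    - {"fingers": 100,"travel": [0.4,-0.42,4],"roll": 0}
    - {"fingers": 100,"travel": [0.4,-0.42,8],"roll": 0}
    - {"fingers": 100,"travel": [0.4,-0.42,12],"roll": 0}
    - {"fingers": 100,"travel": [0.4,-0.42,16],"roll": 0}
    - {"fingers": 100,"travel": [0.4,-0.42,19],"roll": 0}
    - {"fingers": 70,"travel": [0.4,-0.42,20.8],"roll": 0}
    - {"fingers": 40,"travel": [0.4,-0.42,20.8],"roll": 0}
    - {"fingers": 0,"travel": [0.4,-0.42,20.8],"roll": 0}
    - {"fingers": 0,"travel": [0.4,-0.42,20.8],"roll": 0}
    - {"fingers": 0,"travel": [0.4,-0.42,20.8],"roll": 0}

```text
time_s: 4.65
tcp_pos: [0.4788, -0.1977, 0.097]
ee_rot: [[1.0, 0.011, 0.003], [0.011, -1.0, -0.0], [0.003, 0.0, -1.0]]
wrist_force: [-0.5, -0.2, -0.1]
gripper_width: 0.631
```

Request:
arm_command:
  rows:
    - {"fingers": 0,"travel": [0,0,0],"roll": 0}
    - {"fingers": 0,"travel": [0,0,0],"roll": 0}
    - {"fingers": 0,"travel": [0,0,0],"roll": 0}

```text
time_s: 4.95
tcp_pos: [0.4779, -0.1975, 0.0959]
ee_rot: [[1.0, 0.011, 0.001], [0.011, -1.0, -0.0], [0.001, 0.0, -1.0]]
wrist_force: [0.7, -0.5, 0.1]
gripper_width: 0.355
```

```bash
python3 - <<'E'
from h import *
s=st();print(s["joints"].round(1),s["moment"].round(2))
E
```

```text
t 4.95 tcp [ 0.4779 -0.1975  0.0959] yawy -89.37 x [9.999e-01 1.100e-02 7.000e-04] y [ 1.100e-02 -9.999e-01  1.000e-04] F [ 0.7 -0.5  0.1] j6 95.1 w 0.355
[ -4.5  20.2 -25.1  -0.  -44.7  95.1] [-0.09  0.16  0.03]
```

Request:
arm_command:
  rows:
    - {"fingers": 0,"travel": [0,0,0],"roll": 0}
    - {"fingers": 0,"travel": [0,0,0],"roll": 0}
    - {"fingers": 0,"travel": [0,0,0],"roll": 0}
    - {"fingers": 0,"travel": [0,0,0],"roll": 0}
    - {"fingers": 0,"travel": [0,0,0],"roll": 0}

```text
time_s: 5.45
tcp_pos: [0.4779, -0.1976, 0.0956]
ee_rot: [[1.0, 0.011, 0.0], [0.011, -1.0, -0.0], [0.0, 0.0, -1.0]]
wrist_force: [-0.2, -1.2, 1.2]
gripper_width: 0.189
```

Request:
arm_command:
  rows:
    - {"fingers": 0,"travel": [0,0,-0.5],"roll": 0}
    - {"fingers": 0,"travel": [0,0,-1.5],"roll": 0}
    - {"fingers": 0,"travel": [0,0,-3.5],"roll": 0}
    - {"fingers": 0,"travel": [0,0,-5.5],"roll": 0}
    - {"fingers": 0,"travel": [0,0,-7.5],"roll": 0}
    - {"fingers": 0,"travel": [0,0,-9.5],"roll": 0}
    - {"fingers": 0,"travel": [0,0,-11.5],"roll": 0}
    - {"fingers": 0,"travel": [0,0,-13.5],"roll": 0}
    - {"fingers": 0,"travel": [0,0,-13.5],"roll": 0}

```text
time_s: 6.35
tcp_pos: [0.4793, -0.1978, 0.2339]
ee_rot: [[1.0, 0.012, 0.007], [0.012, -1.0, -0.001], [0.007, 0.001, -1.0]]
wrist_force: [1.2, -0.9, -2.8]
gripper_width: 0.188
```

```bash
python3 - <<'E'
from h import *
st()
for n in("side","scene"):
    p,d=snap(n,n+"2");P=cloud(n,d);np.save(n+"2_X.npy",P)
    pi=p.astype(int);b=(pi[...,2]>90)&(pi[...,2]>1.6*pi[...,0])&(P[...,2]>0.03)&(np.abs(P[...,0]-.5)<.12)&(np.abs(P[...,1]-.1)<.12)
    Q=P[b];print(n,b.sum(),Q.mean(0).round(3) if len(Q) else '',np.percentile(Q,[2,98],0).round(3))
    T=Q[Q[:,2]>.094];
    if len(T)>10:
        c,s,a=cv2.minAreaRect((T[:,:2]*1e4).astype(np.float32));print("top",len(T),np.round(np.array(c)/1e4,4),np.round(np.array(s)/1e4,4),a,T[:,2].mean())
p,d=snap("wrist","w2");P=cloud("wrist",d);np.save("w2_X.npy",P);reds(P,p,d,minpx=100)
E
```

```text
t 6.35 tcp [ 0.4793 -0.1978  0.2339] yawy -89.34 x [0.9999 0.0115 0.0068] y [ 0.0115 -0.9999  0.0013] F [ 1.2 -0.9 -2.8] j6 95.1 w 0.188
side 301 [0.48  0.08  0.073] [[0.454 0.064 0.032]
 [0.51  0.122 0.1  ]]
top 80 [0.484  0.0959] [0.0604 0.0581] 78.12472534179688 0.09860745590753482
scene 211 [0.489 0.102 0.098] [[0.452 0.067 0.076]
 [0.525 0.135 0.105]]
top 182 [0.4879 0.1024] [0.0723 0.0722] 78.30914306640625 0.09930072324203512
[461.  79.] 219 mean [ 0.5855 -0.3933  0.0712] rect [ 0.5857 -0.3945] [0.0208 0.0174] ang -167.1 ztop 0.0723
[256. 199.] 2068 mean [ 0.5087 -0.1953  0.2474] rect [ 0.5067 -0.1953] [0.0388 0.0132] ang -179.4 ztop 0.2484
[257. 284.] 358 mean [ 0.4657 -0.1963  0.2478] rect [ 0.4651 -0.1962] [0.0139 0.0099] ang -177.9 ztop 0.2486
```

Request:
arm_command:
  rows:
    - {"fingers": 0,"travel": [-1,-3,0],"roll": 0}
    - {"fingers": 0,"travel": [-2,-7,0],"roll": 0}
    - {"fingers": 0,"travel": [-3,-11,0],"roll": 0}
    - {"fingers": 0,"travel": [-4,-15,0],"roll": 0}
    - {"fingers": 0,"travel": [-4.8,-19,0],"roll": 0}
    - {"fingers": 0,"travel": [-4.8,-23,0],"roll": 0}
    - {"fingers": 0,"travel": [-4.8,-27,0],"roll": 0}
    - {"fingers": 0,"travel": [-4.8,-30,0],"roll": 0}
    - {"fingers": 0,"travel": [-4.8,-30,0],"roll": 0}
    - {"fingers": 0,"travel": [-4.8,-30,0],"roll": 0}

```text
time_s: 7.5
tcp_pos: [0.4256, 0.1021, 0.2293]
ee_rot: [[1.0, 0.013, -0.003], [0.013, -1.0, -0.002], [-0.003, 0.001, -1.0]]
wrist_force: [-0.4, 0.0, -1.9]
gripper_width: 0.188
```

```bash
python3 - <<'E'
from h import *
st()
p,d=snap("wrist","w3");P=cloud("wrist",d);np.save("w3_X.npy",P);reds(P,p,d,minpx=100)
pi=p.astype(int);b=(pi[...,2]>80)&(pi[...,2]>1.5*pi[...,0])&(np.abs(P[...,2]-.1)<.008)
T=P[b];c,s,a=cv2.minAreaRect((T[:,:2]*1e4).astype(np.float32));print("top",len(T),np.round(np.array(c)/1e4,4),np.round(np.array(s)/1e4,4),a,T[:,2].mean())
E
```

```text
t 7.5 tcp [0.4256 0.1021 0.2293] yawy -89.28 x [ 0.9999  0.0125 -0.0029] y [ 0.0125 -0.9999  0.0015] F [-0.4  0.  -1.9] j6 55.8 w 0.188
[181.  55.] 137 mean [0.5465 0.1693 0.1031] rect [0.5465 0.1694] [0.0097 0.0094] ang -78.9 ztop 0.1039
[256. 200.] 2080 mean [0.4575 0.1033 0.2473] rect [0.4554 0.1034] [0.0391 0.0131] ang -179.2 ztop 0.2483
[257. 284.] 423 mean [0.4141 0.1024 0.2477] rect [0.4138 0.1022] [0.0139 0.0099] ang -179.6 ztop 0.2484
top 5102 [0.4911 0.105 ] [0.0697 0.0695] 77.41964721679688 0.09993533752737468
```

View pics/w3.png

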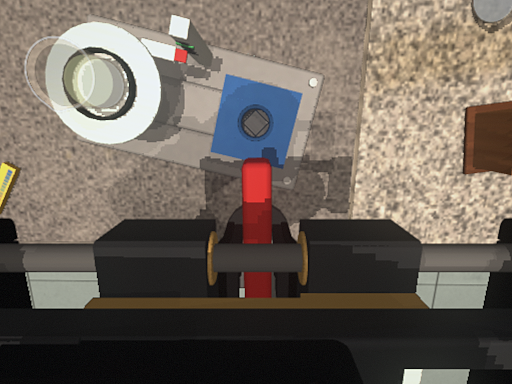

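The wrist view shows the well at (256,123) in the blue tower, and the square socket can be seen inside it. The beaker platform is at (100,85), clear of my path. I enlarge the well to read the socket's yaw.

```bash
python3 - <<'E'
from h import *
from scipy.optimize import least_squares
z=np.load("w3.npz");p=z["p"];d=z["d"];P=np.load("w3_X.npy")
print("depth at socket",P[116:131:3,256].round(3).tolist())
c=p[95:151,228:284][...,::-1];g=cv2.convertScaleAbs(cv2.resize(c,None,fx=10,fy=10,interpolation=cv2.INTER_CUBIC),alpha=1.8,beta=10);cv2.imwrite("pics/well.png",g)
pi=p.astype(int);hole=~((pi[...,2]>80)&(pi[...,2]>1.5*pi[...,0]));n,L,st_,ce=cv2.connectedComponentsWithStats(hole[95:151,228:284].astype(np.uint8),connectivity=4)
i=L[28,28];cn=cv2.findContours((L==i).astype(np.uint8),0,1)[0][0];e=cv2.fitEllipse(cn);print(e,st_[i])
f,cx,cy,R,o=cal("wrist")
u,v=e[0][0]+228,e[0][1]+95
r=R@np.array([(u-cx)/f,(v-cy)/f,1]);print("well at z=.1",o+r*(.1-o[2])/r[2])
E
```

```text
depth at socket [[0.498, 0.104, 0.07], [0.495, 0.104, 0.07], [0.492, 0.104, 0.07], [0.489, 0.104, 0.069], [0.486, 0.104, 0.07]]
((26.848445892333984, 27.474809646606445), (27.81760597229004, 28.593616485595703), 1.2500009536743164) [ 13  13  29  30 664]
well at z=.1 [0.49136071 0.10512823 0.1       ]
```

View pics/well.png

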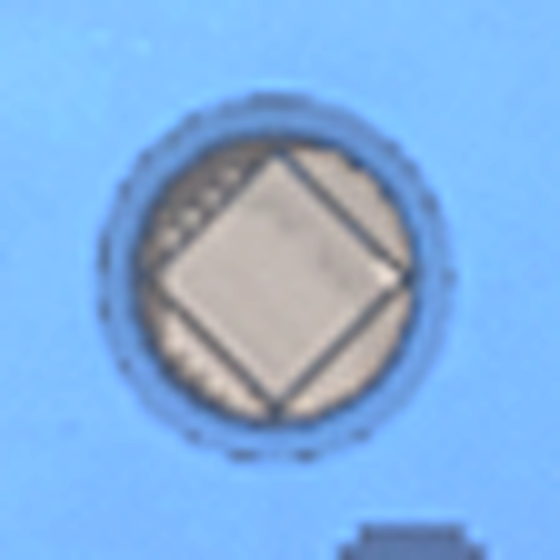

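The socket is a diamond in the image, with corners at about (278,150), (152,275), (275,415) and (410,275), so its sides are 45° from the crank's bar (±2°). I turn -45° and centre over the well.

Request:
arm_command:
  rows:
    - {"fingers": 0,"travel": [1,0,0],"roll": -6}
    - {"fingers": 0,"travel": [2.5,0,0],"roll": -13}
    - {"fingers": 0,"travel": [4,-0.1,0],"roll": -20}
    - {"fingers": 0,"travel": [5.5,-0.13,0],"roll": -27}
    - {"fingers": 0,"travel": [6.3,-0.13,0],"roll": -34}
    - {"fingers": 0,"travel": [6.62,-0.13,0],"roll": -41}
    - {"fingers": 0,"travel": [6.62,-0.13,1.5],"roll": -45}
    - {"fingers": 0,"travel": [6.62,-0.13,2.5],"roll": -45}
    - {"fingers": 0,"travel": [6.62,-0.13,3],"roll": -45}
    - {"fingers": 0,"travel": [6.62,-0.13,3],"roll": -45}

```text
time_s: 8.55
tcp_pos: [0.4921, 0.1031, 0.1995]
ee_rot: [[0.701, 0.714, -0.002], [0.714, -0.701, -0.001], [-0.002, -0.001, -1.0]]
wrist_force: [-1.0, -0.1, -2.2]
gripper_width: 0.19
```

Request:
arm_command:
  rows:
    - {"fingers": 0,"travel": [0,0,0],"roll": 0}
    - {"fingers": 0,"travel": [0,0,0],"roll": 0}
    - {"fingers": 0,"travel": [0,0,0],"roll": 0}

```text
time_s: 8.85
tcp_pos: [0.4929, 0.1041, 0.2011]
ee_rot: [[0.699, 0.715, 0.001], [0.715, -0.699, 0.001], [0.001, 0.0, -1.0]]
wrist_force: [0.0, 1.3, -1.8]
gripper_width: 0.189
```

```bash
python3 - <<'E'
from h import *
st()
p,d=snap("wrist","w4");P=cloud("wrist",d);reds(P,p,d,minpx=100)
p,d=snap("side","side4");P=cloud("side",d);np.save("side4_X.npy",P)
E
```

```text
t 8.85 tcp [0.4929 0.1041 0.2011] yawy -44.37 x [0.6993 0.7148 0.0011] y [ 7.148e-01 -6.993e-01  4.000e-04] F [ 0.   1.3 -1.8] j6 105.2 w 0.189
[248.  99.] 149 mean [0.5464 0.1701 0.1027] rect [0.5465 0.1701] [0.0096 0.0092] ang -99.4 ztop 0.1036
[256. 201.] 2201 mean [0.5142 0.1274 0.2189] rect [0.5134 0.1268] [0.0392 0.0132] ang -133.9 ztop 0.2199
[257. 285.] 543 mean [0.4851 0.0971 0.2202] rect [0.4947 0.1072] [0.0433 0.0118] ang 45.7 ztop 0.2199
```

Request:
arm_command:
  rows:
    - {"fingers": 0,"travel": [-0.05,-0.05,0.4],"roll": 0}
    - {"fingers": 0,"travel": [-0.05,-0.05,0.8],"roll": 0}
    - {"fingers": 0,"travel": [-0.05,-0.05,1.1],"roll": 0}
    - {"fingers": 0,"travel": [-0.05,-0.05,1.4],"roll": 0}
    - {"fingers": 0,"travel": [-0.05,-0.05,1.7],"roll": 0}
    - {"fingers": 0,"travel": [-0.05,-0.05,1.9],"roll": 0}
    - {"fingers": 0,"travel": [-0.05,-0.05,1.9],"roll": 0}

```text
time_s: 9.65
tcp_pos: [0.4918, 0.1039, 0.1812]
ee_rot: [[0.699, 0.715, -0.001], [0.715, -0.699, -0.0], [-0.001, -0.0, -1.0]]
wrist_force: [-0.0, 0.6, -2.3]
gripper_width: 0.194
```

```bash
python3 - <<'E'
from h import *
s=st();print(s["moment"].round(2))
E
```

```text
t 9.65 tcp [0.4918 0.1039 0.1812] yawy -44.37 x [ 6.992e-01  7.149e-01 -7.000e-04] y [ 7.149e-01 -6.992e-01 -2.000e-04] F [-0.   0.6 -2.3] j6 105.2 w 0.194
[-0.17  0.18  0.01]
```

Request:
arm_command:
  rows:
    - {"fingers": 0,"travel": [0,0,0.3],"roll": 0}
    - {"fingers": 0,"travel": [0,0,0.6],"roll": 0}
    - {"fingers": 0,"travel": [0,0,0.9],"roll": 0}
    - {"fingers": 0,"travel": [0,0,1.1],"roll": 0}
    - {"fingers": 0,"travel": [0,0,1.3],"roll": 0}
    - {"fingers": 0,"travel": [0,0,1.3],"roll": 0}

```text
time_s: 10.25
tcp_pos: [0.4918, 0.1038, 0.1682]
ee_rot: [[0.699, 0.715, -0.001], [0.715, -0.699, -0.0], [-0.001, -0.0, -1.0]]
wrist_force: [-0.1, 0.2, -3.1]
gripper_width: 0.189
```

Request:
arm_command:
  rows:
    - {"fingers": 0,"travel": [0,0,0.1],"roll": 0}
    - {"fingers": 0,"travel": [0,0,0.2],"roll": 0}
    - {"fingers": 0,"travel": [0,0,0.3],"roll": 0}
    - {"fingers": 0,"travel": [0,0,0.3],"roll": 0}

```text
time_s: 10.65
tcp_pos: [0.4921, 0.104, 0.1657]
ee_rot: [[0.699, 0.715, 0.0], [0.715, -0.699, 0.0], [0.0, 0.0, -1.0]]
wrist_force: [-0.3, 0.3, -0.7]
gripper_width: 0.192
```

Request:
arm_command:
  rows:
    - {"fingers": 0,"travel": [0,0,0.1],"roll": 0}
    - {"fingers": 0,"travel": [0,0,0.2],"roll": 0}
    - {"fingers": 0,"travel": [0,0,0.3],"roll": 0}
    - {"fingers": 0,"travel": [0,0,0.4],"roll": 0}
    - {"fingers": 0,"travel": [0,0,0.4],"roll": 0}

```text
time_s: 11.15
tcp_pos: [0.4917, 0.104, 0.1614]
ee_rot: [[0.699, 0.715, -0.0], [0.715, -0.699, 0.0], [0.0, -0.001, -1.0]]
wrist_force: [-1.0, 0.4, -1.7]
gripper_width: 0.189
```

Request:
arm_command:
  rows:
    - {"fingers": 0,"travel": [0,0,0.1],"roll": 0}
    - {"fingers": 0,"travel": [0,0,0.2],"roll": 0}
    - {"fingers": 0,"travel": [0,0,0.3],"roll": 0}
    - {"fingers": 0,"travel": [0,0,0.3],"roll": 0}

```text
time_s: 11.55
tcp_pos: [0.4922, 0.1041, 0.159]
ee_rot: [[0.699, 0.715, 0.001], [0.715, -0.699, 0.0], [0.001, 0.0, -1.0]]
wrist_force: [-2.4, 1.8, 3.4]
gripper_width: 0.19
```

Request:
arm_command:
  rows:
    - {"fingers": 0,"travel": [0,0,0.1],"roll": 0}
    - {"fingers": 0,"travel": [0,0,0.15],"roll": 0}
    - {"fingers": 0,"travel": [0,0,0.15],"roll": 0}

```text
time_s: 11.85
tcp_pos: [0.4924, 0.1043, 0.1581]
ee_rot: [[0.699, 0.715, 0.001], [0.715, -0.699, 0.001], [0.001, 0.001, -1.0]]
wrist_force: [-4.1, 2.1, 6.8]
gripper_width: 0.19
```

Request:
arm_command:
  rows:
    - {"fingers": 0,"travel": [0,0,0.1],"roll": 0}
    - {"fingers": 0,"travel": [0,0,0.15],"roll": 0}
    - {"fingers": 0,"travel": [0,0,0.15],"roll": 0}

```text
time_s: 12.15
tcp_pos: [0.4925, 0.1044, 0.1569]
ee_rot: [[0.699, 0.715, 0.002], [0.715, -0.699, 0.001], [0.002, 0.001, -1.0]]
wrist_force: [-4.1, 3.3, 7.7]
gripper_width: 0.19
```

Request:
arm_command:
  rows:
    - {"fingers": 0,"travel": [0,-0.06,0],"roll": 0}
    - {"fingers": 0,"travel": [0,-0.06,0.05],"roll": 0}
    - {"fingers": 0,"travel": [0,-0.06,0.1],"roll": 0}
    - {"fingers": 0,"travel": [0,-0.06,0.15],"roll": 0}
    - {"fingers": 0,"travel": [0,-0.06,0.15],"roll": 0}

```text
time_s: 12.65
tcp_pos: [0.4923, 0.1046, 0.1551]
ee_rot: [[0.699, 0.715, 0.002], [0.715, -0.699, 0.0], [0.002, 0.001, -1.0]]
wrist_force: [-2.4, 1.6, 5.6]
gripper_width: 0.189
```

```bash
python3 - <<'E'
from h import *
s=st();print(s["moment"].round(2))
p,d=snap("wrist","w5");P=cloud("wrist",d);reds(P,p,d,minpx=100)
E
```

```text
t 12.65 tcp [0.4923 0.1046 0.1551] yawy -44.33 x [0.6988 0.7153 0.0017] y [ 0.7153 -0.6988  0.0011] F [-2.4  1.6  5.6] j6 105.1 w 0.189
[ 0.47  0.9  -0.04]
[247.  94.] 228 mean [0.5464 0.1702 0.1028] rect [0.5464 0.1702] [0.0097 0.0093] ang -108.3 ztop 0.1037
[257. 200.] 2096 mean [0.5142 0.1284 0.1731] rect [0.5128 0.1271] [0.0388 0.0135] ang -134.0 ztop 0.1741
[257. 284.] 470 mean [0.4843 0.0971 0.1734] rect [0.4843 0.0971] [0.014  0.0109] ang -132.8 ztop 0.1741
```

The bar top at 174 mm puts the tip about 34 mm below the mouth, with only about 8 N on it, so the crank is entering the socket without forcing. I push further in.

Request:
arm_command:
  rows:
    - {"fingers": 0,"travel": [0,-0.03,0.1],"roll": 0}
    - {"fingers": 0,"travel": [0,-0.03,0.2],"roll": 0}
    - {"fingers": 0,"travel": [0,-0.03,0.3],"roll": 0}
    - {"fingers": 0,"travel": [0,-0.03,0.35],"roll": 0}
    - {"fingers": 0,"travel": [0,-0.03,0.35],"roll": 0}

```text
time_s: 13.2
tcp_pos: [0.4923, 0.1048, 0.1517]
ee_rot: [[0.699, 0.715, 0.002], [0.715, -0.699, 0.0], [0.002, 0.002, -1.0]]
wrist_force: [-2.1, 0.9, 5.8]
gripper_width: 0.189
```

Request:
arm_command:
  rows:
    - {"fingers": 0,"travel": [0,-0.02,0.1],"roll": 0}
    - {"fingers": 0,"travel": [0,-0.02,0.2],"roll": 0}
    - {"fingers": 0,"travel": [0,-0.02,0.25],"roll": 0}
    - {"fingers": 0,"travel": [0,-0.02,0.25],"roll": 0}

```text
time_s: 13.6
tcp_pos: [0.4922, 0.1049, 0.1494]
ee_rot: [[0.699, 0.715, 0.003], [0.715, -0.699, 0.0], [0.002, 0.002, -1.0]]
wrist_force: [-2.3, 0.8, 6.1]
gripper_width: 0.189
```

Request:
arm_command:
  rows:
    - {"fingers": 0,"travel": [-0.01,-0.02,0],"roll": 3}
    - {"fingers": 0,"travel": [-0.01,-0.02,0],"roll": 7}
    - {"fingers": 0,"travel": [-0.01,-0.02,0],"roll": 12}
    - {"fingers": 0,"travel": [-0.01,-0.02,0],"roll": 17}
    - {"fingers": 0,"travel": [-0.01,-0.02,0],"roll": 22}
    - {"fingers": 0,"travel": [-0.01,-0.02,0],"roll": 27}
    - {"fingers": 0,"travel": [-0.01,-0.02,0],"roll": 32}
    - {"fingers": 0,"travel": [-0.01,-0.02,0],"roll": 37}
    - {"fingers": 0,"travel": [-0.01,-0.02,0],"roll": 40}
    - {"fingers": 0,"travel": [-0.01,-0.02,0],"roll": 40}

```text
time_s: 14.6
tcp_pos: [0.4922, 0.1047, 0.1493]
ee_rot: [[0.995, 0.099, 0.003], [0.099, -0.995, -0.0], [0.003, 0.0, -1.0]]
wrist_force: [-1.1, -0.4, 4.2]
gripper_width: 0.188
```

```bash
python3 - <<'E'
from h import *
s=st();print(s["moment"].round(2))
p,d=snap("wrist","w6");P=cloud("wrist",d);reds(P,p,d,minpx=100)
for n in("side","scene"):
    p,d=snap(n,n+"6");P=cloud(n,d);np.save(n+"6_X.npy",P);pi=p.astype(int)
    near=(np.abs(P[...,0]-.55)<.03)&(np.abs(P[...,1]-.175)<.03)&(d>0)
    for nm,m in(("red",(pi[...,0]>1.8*pi[...,1])&(pi[...,0]>1.8*pi[...,2])),("green",(pi[...,1]>1.25*pi[...,0])&(pi[...,1]>1.1*pi[...,2]))):
        m=m&near;v,u=np.nonzero(m);print(n,nm,m.sum(),P[m].mean(0).round(4) if m.any() else '',(u.mean().round(1),v.mean().round(1)) if m.any() else '')
f,cx,cy,R,o=cal("side");q=R.T@(np.array([.55,.175,.11])-o);print(f*q[0]/q[2]+cx,f*q[1]/q[2]+cy)
c=cv2.imread("pics/side6.png")
u,v=int(f*q[0]/q[2]+cx),int(f*q[1]/q[2]+cy)
a=cv2.resize(c[v-30:v+30,u-35:u+35],(490,420),interpolation=cv2.INTER_CUBIC)
w=cv2.imread("pics/w6.png");w=cv2.resize(w[:230],(512,230))
o_=np.zeros((420,1002,3),np.uint8);o_[:,:490]=a;o_[:230,490:]=w;cv2.imwrite("pics/chk6.png",cv2.resize(o_,(800,335)))
E
```

```text
t 14.6 tcp [0.4922 0.1047 0.1493] yawy -84.33 x [0.9951 0.0987 0.0029] y [ 9.870e-02 -9.951e-01  5.000e-04] F [-1.1 -0.4  4.2] j6 65.0 w 0.188
[-0.04  0.47  0.1 ]
[164. 133.] 216 mean [0.5459 0.1702 0.1083] rect [0.5458 0.1702] [0.0106 0.0086] ang -96.5 ztop 0.1092
[255. 200.] 2157 mean [0.5233 0.1099 0.1671] rect [0.5218 0.1096] [0.0392 0.0135] ang -172.8 ztop 0.168
[258. 284.] 472 mean [0.4807 0.1042 0.1676] rect [0.4806 0.1041] [0.0139 0.0108] ang -171.8 ztop 0.1683
side red 2 [0.5447 0.1683 0.1082] (np.float64(266.5), np.float64(179.0))
side green 0  
scene red 0  
scene green 0  
267.5026683757391 177.88989610800405
```

View pics/chk6.png

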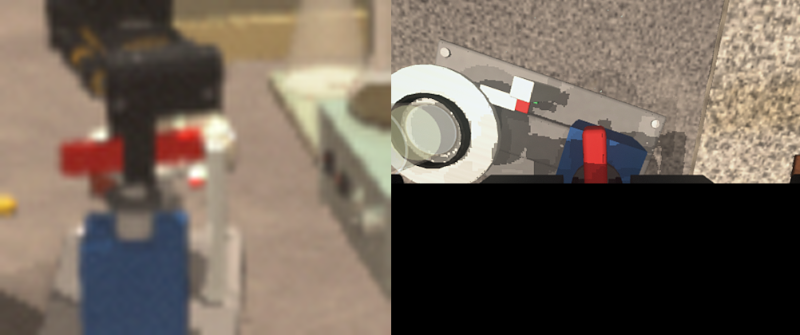

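```bash
python3 - <<'E'
from h import *
P3=np.load("w3_X.npy");z=np.load("w3.npz")
T=[("w3",P3,z["p"])]
z6=np.load("w6.npz");T.append(("w6",cloud("wrist",z6["d"]),z6["p"]))
ims=[]
for n,P,p in T:
    pi=p.astype(int)
    near=(np.abs(P[...,0]-.55)<.025)&(np.abs(P[...,1]-.175)<.025)
    g=near&(pi[...,1]>1.2*pi[...,0]);r=near&(pi[...,0]>1.8*pi[...,1])
    post=near&(P[...,2]>.13)
    print(n,"green",g.sum(),P[g].round(3).tolist()[:10]);print(" red z pct",np.percentile(P[r][:,2],[0,5,50,100]).round(4),"xy range",P[r][:,:2].min(0).round(4),P[r][:,:2].max(0).round(4)," post top",np.median(P[post][:,2]).round(4))
    v,u=np.nonzero(r);v,u=int(v.mean()),int(u.mean());ims.append(cv2.resize(p[v-18:v+18,u-22:u+22][...,::-1],(396,324),interpolation=cv2.INTER_NEAREST))
cv2.imwrite("pics/ptr.png",np.hstack(ims))
E
```

```text
w3 green 51 [[0.554, 0.169, 0.117], [0.554, 0.169, 0.116], [0.553, 0.168, 0.117], [0.554, 0.168, 0.116], [0.553, 0.17, 0.115], [0.553, 0.169, 0.116], [0.553, 0.168, 0.115], [0.553, 0.167, 0.118], [0.553, 0.166, 0.117], [0.553, 0.17, 0.112]]
 red z pct [0.0202 0.1017 0.1032 0.1055] xy range [0.5413 0.1636] [0.5575 0.1954]  post top 0.1378
w6 green 15 [[0.551, 0.157, 0.116], [0.546, 0.184, 0.02], [0.55, 0.159, 0.116], [0.55, 0.158, 0.116], [0.55, 0.158, 0.115], [0.551, 0.157, 0.116], [0.551, 0.157, 0.116], [0.55, 0.157, 0.113], [0.545, 0.184, 0.02], [0.545, 0.183, 0.02]]
 red z pct [0.0378 0.107  0.1083 0.1103] xy range [0.5343 0.1644] [0.5511 0.1966]  post top 0.1377
```

View pics/ptr.png

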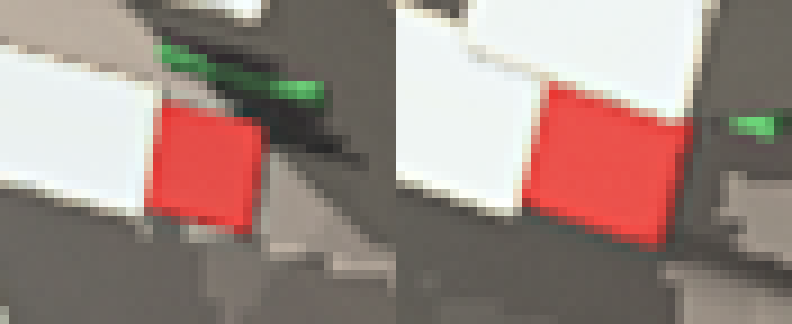

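Left panel (before turning): red pointer with the green mark above it. Right panel (now): the pointer is higher, and its top reads 108.4 mm against the mark at about 114 mm. The scale checks out, with the post top at 137.8 mm and the tower at 99.9 mm. I wind about 38° further.

Request:
arm_command:
  rows:
    - {"fingers": 0,"travel": [0,0,0],"roll": 3}
    - {"fingers": 0,"travel": [0,0,0],"roll": 8}
    - {"fingers": 0,"travel": [0,0,0],"roll": 13}
    - {"fingers": 0,"travel": [0,0,0],"roll": 18}
    - {"fingers": 0,"travel": [0,0,0],"roll": 23}
    - {"fingers": 0,"travel": [0,0,0],"roll": 28}
    - {"fingers": 0,"travel": [0,0,0],"roll": 33}
    - {"fingers": 0,"travel": [0,0,0],"roll": 37}
    - {"fingers": 0,"travel": [0,0,0],"roll": 37}
    - {"fingers": 0,"travel": [0,0,0],"roll": 37}

```text
time_s: 15.75
tcp_pos: [0.492, 0.1044, 0.1492]
ee_rot: [[0.855, -0.519, 0.002], [-0.519, -0.855, -0.001], [0.002, -0.001, -1.0]]
wrist_force: [-0.9, -0.1, 6.1]
gripper_width: 0.19
```

```bash
python3 - <<'E'
from h import *
s=st();print(s["moment"].round(2))
p,d=snap("wrist","w7");P=cloud("wrist",d);reds(P,p,d,minpx=100)
z=np.load("w6.npz");
for n,p,d in(("w7",p,d),):
    pi=p.astype(int);near=(np.abs(P[...,0]-.55)<.03)&(np.abs(P[...,1]-.175)<.03)&(P[...,2]>.09)
    r=near&(pi[...,0]>1.6*pi[...,1]);print("red z",np.percentile(P[r][:,2],[0,2,5,10,50,100]).round(4))
    g=near&(pi[...,1]>1.2*pi[...,0]);print("green",g.sum(),P[g].round(3).tolist()[:12])
    v,u=np.nonzero(r);v0,u0=v.min(),u.min();print((P[v0:v.max()+1,u0:u.max()+1,2]*1e4).round().astype(int)*r[v0:v.max()+1,u0:u.max()+1])
    v,u=int(v.mean()),int(u.mean());cv2.imwrite("pics/ptr7.png",cv2.resize(p[max(0,v-22):v+22,max(0,u-25):u+25][...,::-1],None,fx=10,fy=10,interpolation=cv2.INTER_NEAREST))
E
```

```text
t 15.75 tcp [0.492  0.1044 0.1492] yawy -121.29 x [ 0.8546 -0.5194  0.0025] y [-5.194e-01 -8.546e-01 -6.000e-04] F [-0.9 -0.1  6.1] j6 28.1 w 0.19
[-0.25  0.52  0.11]
[255. 201.] 2241 mean [0.5189 0.0904 0.1671] rect [0.5182 0.0911] [0.0134 0.0392] ang 150.4 ztop 0.1681
[128. 207.] 219 mean [0.5464 0.1701 0.1148] rect [0.5464 0.17  ] [0.0112 0.0095] ang 87.6 ztop 0.1155
[258. 285.] 600 mean [0.4829 0.1107 0.1695] rect [0.4945 0.1044] [0.0122 0.0433] ang 148.6 ztop 0.1684
red z [0.1121 0.1132 0.1137 0.114  0.1149 0.218 ]
green 174 [[0.551, 0.156, 0.116], [0.551, 0.156, 0.114], [0.55, 0.157, 0.112], [0.551, 0.157, 0.115], [0.55, 0.156, 0.117], [0.55, 0.156, 0.115], [0.551, 0.157, 0.118], [0.551, 0.158, 0.117], [0.55, 0.158, 0.116], [0.55, 0.157, 0.115], [0.551, 0.157, 0.122], [0.551, 0.159, 0.117]]
[[0 0 0 ... 0 0 0]
 [0 0 0 ... 0 0 0]
 [0 0 0 ... 0 0 0]
 ...
 [0 0 0 ... 0 0 0]
 [0 0 0 ... 0 0 0]
 [0 0 0 ... 0 0 0]]
```

View pics/ptr7.png

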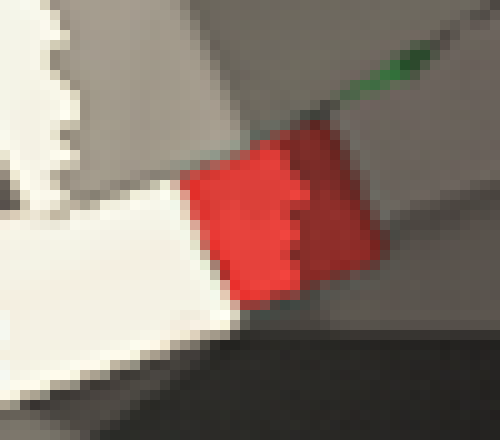

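The pointer's top reads about 115.0 mm and sits beside the start of the green band, so its middle is about level with the mark. I ease the crank up with the spring, then release.

Request:
arm_command:
  rows:
    - {"fingers": 0,"travel": [0,0,0],"roll": 0}
    - {"fingers": 0,"travel": [0,0,-0.2],"roll": 0}
    - {"fingers": 0,"travel": [0,0,-0.4],"roll": 0}
    - {"fingers": 0,"travel": [0,0,-0.6],"roll": 0}
    - {"fingers": 0,"travel": [0,0,-0.8],"roll": 0}
    - {"fingers": 0,"travel": [0,0,-0.95],"roll": 0}
    - {"fingers": 0,"travel": [0,0,-0.95],"roll": 0}

```text
time_s: 16.5
tcp_pos: [0.4914, 0.1047, 0.1584]
ee_rot: [[0.854, -0.52, 0.001], [-0.52, -0.854, -0.0], [0.001, -0.0, -1.0]]
wrist_force: [0.2, -0.3, 1.7]
gripper_width: 0.19
```

Request:
arm_command:
  rows:
    - {"fingers": 40,"travel": [0,0,0],"roll": 0}
    - {"fingers": 70,"travel": [0,0,0],"roll": 0}
    - {"fingers": 80,"travel": [0,0,0],"roll": 0}
    - {"fingers": 80,"travel": [0,0,0],"roll": 0}
    - {"fingers": 80,"travel": [0,0,0],"roll": 0}
    - {"fingers": 80,"travel": [0,0,-0.5],"roll": 0}
    - {"fingers": 80,"travel": [0,0,-2],"roll": 0}
    - {"fingers": 80,"travel": [0,0,-4],"roll": 0}
    - {"fingers": 80,"travel": [0,0,-7],"roll": 0}
    - {"fingers": 80,"travel": [0,0,-10],"roll": 0}

```text
time_s: 17.5
tcp_pos: [0.4908, 0.1046, 0.2588]
ee_rot: [[0.854, -0.52, -0.0], [-0.52, -0.854, -0.0], [-0.0, 0.001, -1.0]]
wrist_force: [1.7, 0.4, -0.1]
gripper_width: 0.798
```

Request:
arm_command:
  rows:
    - {"fingers": 80,"travel": [-2,0,-1],"roll": 0}
    - {"fingers": 80,"travel": [-3,0,-2],"roll": 0}
    - {"fingers": 80,"travel": [-3,0,-2],"roll": 0}
    - {"fingers": 80,"travel": [-3,0,-2],"roll": 0}

```text
time_s: 17.9
tcp_pos: [0.4652, 0.1204, 0.2773]
ee_rot: [[0.854, -0.52, -0.0], [-0.52, -0.854, -0.0], [-0.0, 0.0, -1.0]]
wrist_force: [1.1, 0.5, 0.1]
gripper_width: 0.8
```

```bash
python3 - <<'E'
from h import *
st()
p,d=snap("wrist","w8");P=cloud("wrist",d);reds(P,p,d,minpx=80)
E
```

```text
t 17.9 tcp [0.4652 0.1204 0.2773] yawy -121.33 x [ 8.542e-01 -5.199e-01 -3.000e-04] y [-5.199e-01 -8.542e-01  3.000e-04] F [1.1 0.5 0.1] j6 24.7 w 0.8
[257. 160.] 1650 mean [0.4946 0.1034 0.1766] rect [0.4911 0.1054] [0.0133 0.0985] ang 150.3 ztop 0.1776
[177. 144.] 85 mean [0.5461 0.1698 0.1143] rect [0.5462 0.1698] [0.0099 0.0092] ang 60.1 ztop 0.1154
```

View pics/w8.png

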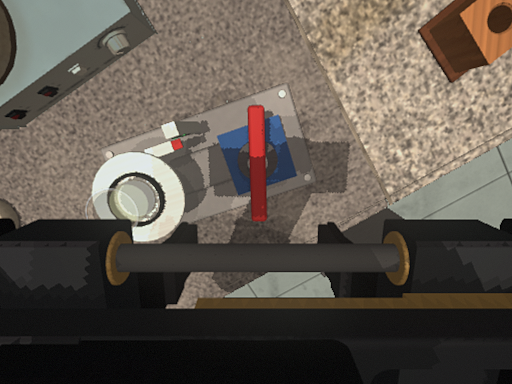

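The crank stands upright in the well: its bar at (257,160) is level, with the top at 177.6 mm, so the tip is about 30 mm deep. The pointer at (177,144) has held its height, and the gripper is clear. I hand the job in.

```bash
python3 -c "
from station import finish_job;print(finish_job())"
```

```text
the job is handed in; nothing more can be done
None
```

The job is handed in at about 18 s of the 61 s allowed. The crank stands released in the well and the pointer is at the green mark. `finish_job()` gives no verdict, so this rests on my own measurements.

- **Crank used:** I took the smaller red crank from the wooden holder. Its bar measured 98 mm, against at least 126 mm for the loose red look-alike; the third crank was yellow.
- **Fitting:** I read the socket's yaw from a wrist picture, so no search by feel was needed. The square end went in to about 39–40 mm below the mouth. The upward push was about 10 N at most in the wrist readings taken after each move.
- **Winding:** I turned it 77° clockwise, which raised the pointer about 11.7 mm.
- **Last checks:** The pointer's top face reads about 114.3–115 mm. Taking its thickness as about 3 mm, which I could not measure, its middle is within about 1.5 mm of the 114 mm mark. The crank's bar is level, with the tip about 30 mm below the mouth. The fingers are open and clear of it.
- **Not checked:** I did not measure the bystanders again at the end. No unexpected contact force showed during the moves, and no check failed or disagreed.

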